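# Load a water-filter cartridge past the sprung flap of the coffee bar's filter unit

### The arm

A 6-joint arm with a two-finger parallel gripper is mounted at the origin on the work surface. World frame = base frame: x ahead of the robot, y to its left, z up, the work surface at z = 0. Lengths are in m, angles in rad, forces in N, time in s.
With the tool pointing down it reaches from about 0.25 to 0.775 m from the base axis. Payload 4 kg.
Tool frame: the origin (TCP) lies midway between the tips of the shut fingers; the grasp point (between the pads) lies 19 mm behind it (manip.tcp_to_grasp is the distance from the TCP to the grasp point, in m); z points along the fingers, y is the line along which they close (so a half turn about z gives the same grasp; the last joint's range is limited). The gripper opens to 85 mm and grips with 20 to 120 N. Pads are 22 mm wide; open, the fingers measure 114 mm over their backs; the gripper's body (76 mm by 85 mm) begins 54 mm behind the grasp point. The pads swing forward as they close: fully open they stand 13 mm farther back than shut.
Start: joints at [-1.362, 0.087, 1.371, -0, 1.684, -0.103], TCP at [0.169, -0.523, 0.231] pointing down, gripper open.
Joint ranges: [-3.1, 3.1], [-0.76, 2.03], [0.27, 2.55], [-1.08, 4.22], [0.17, 2.65], [-2.57, 2.57]. Speed limits (rad/s): [2.79, 2.79, 3.14, 3.14, 3.14, 3.14].

### API

Orientations are given as a unit quaternion [w, x, y, z].
In Python, from station import manip gives the robot as it stands.
- The arm moves only by the tool jog_arm, never from a script. Its argument "plan" is one flat list of numbers, 6 for each row, row after row: the shift along the tool's x, y, z in units of 40 mm (1.0 is 40 mm), then the turn, a rotation vector about the tool's x, y, z in units of 6 degrees (1.0 is 6 degrees). A call has 1 to 12 rows; each row shifts and turns the commanded pose from where the row before left it, along the tool's axes as they then stand; what a row does not reach is not made up. A row lasts 1/12 s, in which the tool goes at most 41.7 mm and 7.16 degrees, less where a joint would pass 70% of its speed; a pose out of reach is approached as far as the arm can. A call is refused whole if a number of a shift passes 1 or a number of a turn 1, either way. A call with a gripper value outside its range is refused whole. "grip" is the closure, from -1 (fully open) to 1 (shut), set as the call begins (left out, the last holds). The fingers move at their own pace and stop on an object; the grip force is fixed at half the most. Time passes only in rows, so rows that do not move let the fingers close. It gives the time, the measured TCP pose, the force, the opening and the grip force at its end, in the units of the state.
- manip.get_obs(): the state, without advancing time (a new reading comes with each control period).
- manip.read_camera(name): name is "scene" or "top" or "wrist"; returns the picture (400x640x3 uint8, blue, green, red); there is no depth.
- manip.camera_model(name): a dict with "K" (3x3 intrinsics, pixels), "view" (4x4, takes a point from world to camera coordinates); the wrist camera has in their place "hand_eye" (4x4, takes a point from camera to tool coordinates, whose origin is the TCP and whose axes are the flange's). Camera axes: x right, y down, z forward; pixel columns grow to the right and rows downward; lengths in m; the calibration is good to about 2 mm. A picture is of the moment at which its call begins: read the wrist's pose just before it. camera_model takes no time and is no camera call.
- manip.sign_off(): hands the job in; it is judged then, once.
Trained networks look in the newest picture that a camera, given by its name, has taken for a name from the list of things; names that differ only in an ending like _2 or _b are one class to them, and where a whole thing is asked for, a point or a joint stands for the part that bears it (a point fixed in the world has none). Each returns a list of dicts, best first, with "conf" (0 to 1); they miss things now and then, are a little off and sometimes report something else, mostly with a low value. They report only what shows in the picture. A call takes as long as a camera call. They do not tell look-alikes from the thing itself.
- manip.silhouettes(camera, thing): "pixels" (400x640 bool, what is visible of it) and "bbox" ([centre column, centre row, width, height] in pixels, round what is visible of it).
The state is a dict: "t": time; "joint_positions": joint angles; "qd": joint speeds; "effort": joint torques, N m; "tool_pos": TCP position; "tool_rot": TCP orientation; "force": force on the tool from outside, world axes, zero at the start; "moment": the same for the moment, N m; "finger_gap": opening from 0.0 (shut) to 1.0 (fully open); "grip_force": force on a finger pad.
Only numpy, scipy, OpenCV 4.12 (cv2) and the standard library are available. Lean on these libraries where they do the work, as an engineer would, in place of code of your own. Each camera call takes 0.05 s, during which the arm holds its last target. There are 200 camera calls.

### The job

Load the blue water-filter cartridge into the grey filter unit: push the unit's sprung orange flap open with the cartridge, feel gently for the hidden socket below (it floats from side to side), and press the cartridge fully home before letting go, so that the flap springs shut around its handle. Never force it: no hard pushing against the unit. Leave the grey spent cartridge and everything else on the counter where they are.

Things in the scene. Friction and masses are not known exactly. Their poses are not given: they have to be found in the camera images.
- new_cartridge: Blue cartridge, 0.18 to 0.35 kg, upright in one of the stand's two holes (which one varies). Origin: centre of the foot's underside, z up. From below: round white foot, diameter 17 mm, 22 mm high, end bevelled 1 mm; block 36 (x) x 60 (y) x 50 mm at z 22 to 72; flat handle 26 (x) x 10 (y) x 110 mm at z 72 to 182. The same after a half turn about z.
- new_cartridge_grip (a point): Grip point on the blue handle, 160 mm above the cartridge's origin, 22 mm below its top, axes as the cartridge's. Pinch here from above across the 10 mm (fingers closing along y), firmly: 40 to 60 N does no harm and keeps it from turning in the grip.
- spent_cartridge: A grey cartridge of the same shape and size in the other hole of the stand, its handle's top 190 mm above the counter: carry the blue one around it or over it. Leave it there.
- stand: Fixed wooden block 110 (x) x 240 (y) x 30 mm, origin at the centre of its underside, with two holes 22 mm square and 25 mm deep at y = -60 and +60 mm. A cartridge's block rests on its top, so its origin is 8 mm above the counter; lift it 25 mm and more to clear the hole.
- unit: Fixed grey filter unit with a bay open to the top. Origin on the counter under the bay's middle; top at z = 136 mm; outside x -86 to +52, y -88 to +88 mm. Bay inside: x -36 to +22, y -50 to +50 mm. The cartridge goes in upright at x = 0, its y along the unit's y (either way round). Pushing it against the unit with over 30 N breaks the socket; 5 to 10 N is plenty.
- bay_floor (a point): Middle of the bay's floor, 30 mm above the unit's origin, axes as the unit's. The floor is a black carriage with a socket 24.5 (x) x 20 (y) mm, over 22 mm deep. It is at x = 0 but stiffly at an unknown y from -14 to +14 mm, not measured: flap held open, touch the foot down lightly at one y after another until it goes in. The floor yields 1 mm per 4 N, for 8 mm, then is rigid.
- bay_mouth (a point): Centre of the bay's mouth, 136 mm above the unit's origin, level with its top; axes as the unit's. Fully home, the cartridge's block rests on the carriage with its origin 8 mm above the counter (30 mm when the foot stands on the carriage beside the socket).
- flap (a joint): Angle of the orange flap: 0 shut (level, 1 mm below the unit's top), growing to 1.5 at most as its free end swings down into the bay. A spring shuts it (0.05 N m when shut, 0.15 at 1.25 rad). The foot passes its notch; the wider block pushes it to about 1.25 rad and is pushed to +x with about 3 N; it shuts around the handle only when the cartridge is fully home.
- flap_hinge (a point): Middle of the flap's hinge line (along the unit's y), at x = -34, z = 133.5 mm of the unit; axes as the unit's. The flap is a fork, 54 mm long from hinge to free edge (+x), 96 mm wide, 3 mm thick, with a notch 48 mm wide from 13 mm off the hinge to the free edge, where the handle stands.
- cup: White mug on the counter, 80 mm wide, 60 mm high; leave it.
- syrup: Amber bottle, 66 mm wide, 200 mm high; leave it.
- sugar: Glass jar with steel lid, 72 mm wide, 110 mm high; leave it.
- jug: Steel milk jug, 84 mm wide, 100 mm high; leave it.
- glass: Drinking glass, 68 mm wide, 120 mm high; leave it.
- spoon: Long bar spoon lying on the counter; leave it.
Not all that is in view belongs to the job. What is meant by the new_cartridge is not turquoise, and is the smaller of those in its own colour.

How it is judged:
By the outcome, as a careful person would: the job done as asked, in the order asked, and still so for the second after the job is handed in, with the robot touching nothing.
It also fails if it takes over 67 s, if anything falls off the work surface, if the arm or the gripper's body presses on something with over 40 N, if the wrist force passes 120 N, or if a joint passes its speed limit or range.

## Working session

There is one attempt and no reset: what is moved stays moved. The work goes in short steps, Python scripts to look and compute and a tool call to move; the robot and the scene stay as the last step left them, time stands still between calls to the robot, and variables do not carry over. Pictures are saved under pics/ and viewed, at most 10 in all, crops included, and the job is handed in when it is done.

Besides the shell and the picture viewer there is one more tool, called after "Emit:" in YAML: its name, and indented under it one key for each argument. jog_arm: Moves the arm, as the interface text tells. Its arguments: {"type":"object","properties":{"plan":{"type":"array"},"grip":{"type":"number"}},"required":["plan"]}

```bash
ls; mkdir -p pics; python3 - <<'E'
from station import manip
import cv2,numpy as np
for c in ("scene","top"):
    cv2.imwrite(f"pics/{c}0.png",manip.read_camera(c))
    m=manip.camera_model(c);print(c,np.round(m["K"],1).tolist(),np.round(m["view"],4).tolist())
    for t in ("new_cartridge","spent_cartridge","stand","unit","flap"):
        for d in manip.silhouettes(c,t): print(c,t,round(d["conf"],2),np.round(d["bbox"]).tolist())
print(manip.get_obs()); print(np.round(manip.camera_model("wrist")["hand_eye"],4).tolist(),manip.tcp_to_grasp)
E
```

```text
pics
scene [[375.5, 0.0, 323.8], [0.0, 375.5, 197.9], [0.0, 0.0, 1.0]] [[-0.8358, 0.5489, -0.0161, 0.5003], [0.3864, 0.5671, -0.7273, -0.1484], [-0.3901, -0.6141, -0.6861, 1.3035], [0.0, 0.0, 0.0, 1.0]]
scene new_cartridge 0.82 [355.0, 183.0, 21.0, 52.0]
scene new_cartridge 0.74 [310.0, 161.0, 19.0, 47.0]
scene new_cartridge 0.71 [360.0, 141.0, 31.0, 77.0]
scene new_cartridge 0.18 [403.0, 236.0, 91.0, 100.0]
scene spent_cartridge 0.92 [293.0, 141.0, 18.0, 47.0]
scene stand 0.89 [303.0, 175.0, 63.0, 60.0]
scene unit 0.97 [405.0, 236.0, 92.0, 99.0]
scene flap 0.95 [402.0, 222.0, 40.0, 29.0]
scene flap 0.67 [296.0, 286.0, 37.0, 52.0]
scene flap 0.39 [498.0, 322.0, 50.0, 58.0]
top [[468.0, 0.0, 311.1], [0.0, 468.0, 198.8], [0.0, 0.0, 1.0]] [[0.0751, -0.9972, -0.0003, -0.0236], [-0.9736, -0.0733, -0.2163, 0.6043], [0.2157, 0.0165, -0.9763, 1.5863], [0.0, 0.0, 0.0, 1.0]]
top new_cartridge 0.75 [364.0, 219.0, 23.0, 17.0]
top new_cartridge 0.73 [345.0, 262.0, 28.0, 22.0]
top new_cartridge 0.66 [321.0, 237.0, 17.0, 13.0]
top spent_cartridge 0.82 [396.0, 226.0, 25.0, 17.0]
top spent_cartridge 
[... 276 characters left out ...]
649e+00, -1.03086619e-01]), 'qd': array([-0.00049542, -0.00108701, -0.00090235, -0.00040333, -0.00159968,
       -0.00072723]), 'effort': array([-8.98669787e-04, -3.51447129e+01, -3.13267779e+01, -3.12456723e-04,
        2.63788097e-04, -1.97722466e-05]), 'tool_pos': array([ 0.16874406, -0.52350692,  0.23140321]), 'tool_rot': array([1.05792780e-04, 9.87871880e-01, 1.55271172e-01, 2.18628664e-05]), 'force': array([0.31453189, 0.16534562, 0.07184064]), 'moment': array([-0.00219781,  0.00642381, -0.0090578 ]), 'grip_force': 0.0, 'finger_gap': 0.9968288851184033}
[[0.0011, -0.9544, -0.2985, 0.0766], [1.0, 0.0009, 0.0008, -0.0019], [-0.0005, -0.2985, 0.9544, -0.1433], [0.0, 0.0, 0.0, 1.0]] 0.0187
```

```bash
python3 - <<'E'
import cv2,numpy as np
a=cv2.imread("pics/scene0.png")[90:300,230:480]; a=cv2.resize(a,None,fx=3.2,fy=2.85*1.0,interpolation=cv2.INTER_CUBIC) if 0 else cv2.resize(a,None,fx=2.8,fy=2.8,interpolation=cv2.INTER_CUBIC)
cv2.imwrite("pics/s0c.png",a)
b=cv2.imread("pics/top0.png")[180:300,220:420]; cv2.imwrite("pics/t0c.png",cv2.resize(b,None,fx=4,fy=4,interpolation=cv2.INTER_CUBIC))
E
```

```text
(no output)
```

View pics/s0c.png

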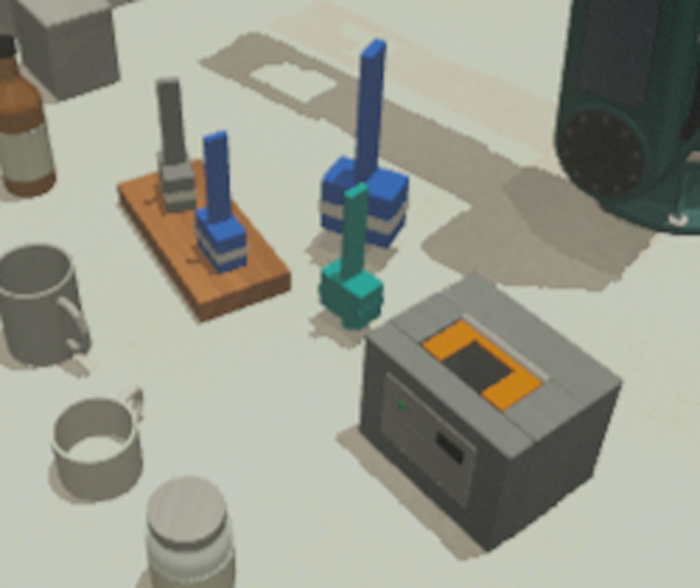

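View pics/t0c.png

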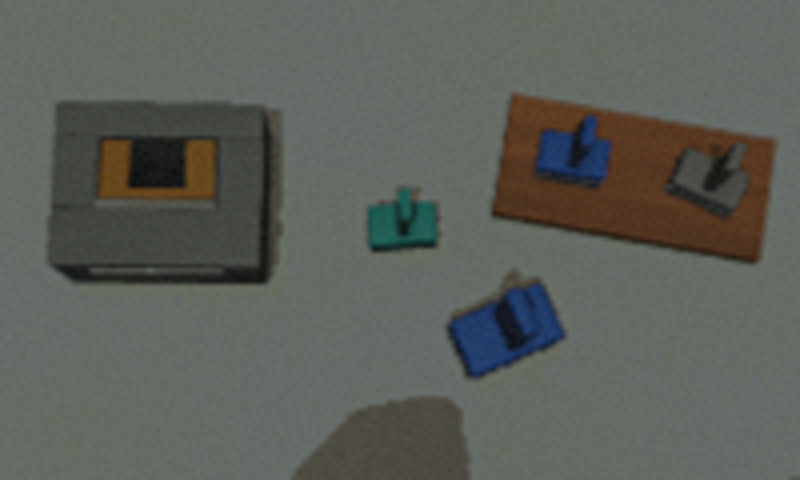

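View pics/scene0.png

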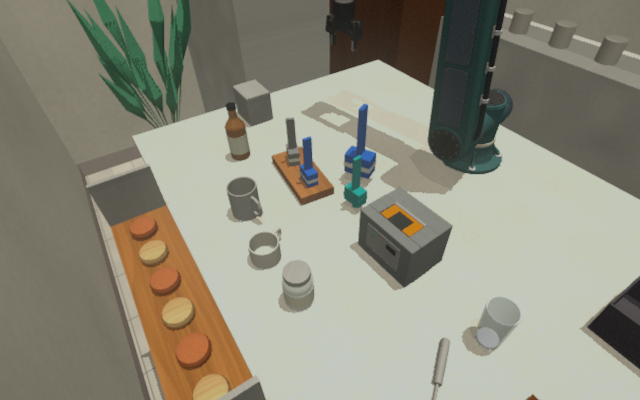

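Three candidates (scene pixels): small blue in the stand (310,161), larger blue on the counter (360,141), turquoise (355,183). The small blue one standing in the stand is right: it isn't turquoise, it is smaller than the other blue one, and it is in the stand. The enlarged crop confirms it. The unit's wide (hinge) side faces the robot, so unit x is about world x.

```bash
cat > h.py <<'E'
from station import manip
import cv2,numpy as np
from scipy.spatial.transform import Rotation as R
def cam(name,obs=None):
    m=manip.camera_model(name);K=np.array(m["K"])
    if name!="wrist": return K,np.array(m["view"])
    o=obs or manip.get_obs();T=np.eye(4);T[:3,:3]=R.from_quat(np.roll(o["tool_rot"],-1)).as_matrix();T[:3,3]=o["tool_pos"]
    return K,np.linalg.inv(T@np.array(m["hand_eye"]))
def ray(K,V,uv,z):
    C=np.linalg.inv(V);d=C[:3,:3]@np.linalg.inv(K)@[uv[0],uv[1],1];o=C[:3,3];return o+d*(z-o[2])/d[2]
def proj(K,V,P):
    p=(V[:3,:3]@np.atleast_2d(P).T+V[:3,3:]);q=K@p;return (q[:2]/q[2]).T
E
python3 - <<'E'
from h import *
K,V=cam("top")
f=lambda x,y,z:np.round(ray(K,V,(220+x/4,180+y/4),z),4)
for n,L,z in(("unit",[(57,102),(265,106),(265,265),(50,263)],.136),("flap",[(100,137),(217,140),(216,200),(97,198)],.135),("stand",[(513,94),(775,138),(758,262),(493,214)],.03),("blue block",[(540,127),(610,137),(605,180),(536,172)],.08),("blue top",[(590,118)],.19),("spent",[(735,147)],.19)):
    P=np.array([f(x,y,z) for x,y in L]);print(n,P[:,:2].tolist(),P.mean(0))
E
```

```text
unit [[0.5463, 0.2769], [0.5561, 0.102], [0.4225, 0.0904], [0.4109, 0.2676]] [0.48395  0.184225 0.136   ]
flap [[0.5194, 0.2378], [0.5242, 0.1397], [0.4736, 0.1358], [0.4678, 0.2348]] [0.49625  0.187025 0.135   ]
stand [[0.605, -0.1123], [0.5824, -0.3487], [0.4698, -0.3368], [0.4949, -0.1009]] [ 0.538025 -0.224675  0.03    ]
blue block [[0.5666, -0.1342], [0.5623, -0.1953], [0.5243, -0.1928], [0.5268, -0.1329]] [ 0.545  -0.1638  0.08  ]
blue top [[0.5552, -0.1654]] [ 0.5552 -0.1654  0.19  ]
spent [[0.5401, -0.2834]] [ 0.5401 -0.2834  0.19  ]
```

Emit:
jog_arm:
  plan: [0.85,-0.48,-0.2,0,0,0,0.85,-0.48,-0.2,0,0,0,0.85,-0.48,-0.2,0,0,0,0.85,-0.48,-0.2,0,0,0,0.85,-0.48,-0.2,0,0,0,0.85,-0.48,-0.2,0,0,0,0.85,-0.48,-0.2,0,0,0,0.85,-0.48,-0.2,0,0,0,0.85,-0.48,-0.2,0,0,0,0.85,-0.48,-0.2,0,0,0,0.85,-0.48,-0.2,0,0,0,0.85,-0.48,-0.2,0,0,0]

```text
t: 1.6
tool_pos: [0.4873, -0.1773, 0.328]
tool_rot: [0.0, 0.988, 0.155, 0.0]
force: [1.1, -0.7, 0.1]
finger_gap: 0.996
grip_force: 0.0
```

Emit:
jog_arm:
  plan: [0,0,0,0,0,0.8,0,0,0,0,0,0.8,0,0,0,0,0,0.8,0,0,0,0,0,0.8,0,0,0,0,0,0,0,0,0,0,0,0]

```text
t: 2.1
tool_pos: [0.4864, -0.179, 0.3274]
tool_rot: [0.0, 1.0, -0.011, 0.0]
force: [0.4, 0.5, -0.8]
finger_gap: 1.001
grip_force: 0.0
```

```bash
python3 - <<'E'
from h import *
o=manip.get_obs();im=manip.read_camera("wrist");cv2.imwrite("pics/w1.png",im)
K,V=cam("wrist",o)
C=np.linalg.inv(V)[:3,3];print(C)
for n in("new_cartridge","stand","spent_cartridge"):
    for d in manip.silhouettes("wrist",n): print(n,round(d["conf"],2),np.round(d["bbox"]).tolist())
E
```

```text
[ 0.56234584 -0.17881824  0.47071072]
new_cartridge 0.81 [305.0, 116.0, 56.0, 42.0]
new_cartridge 0.77 [182.0, 181.0, 89.0, 65.0]
new_cartridge 0.62 [264.0, 278.0, 91.0, 152.0]
stand 0.56 [354.0, 116.0, 192.0, 100.0]
stand 0.48 [68.0, 174.0, 134.0, 136.0]
spent_cartridge 0.65 [413.0, 122.0, 80.0, 48.0]
```

View pics/w1.png

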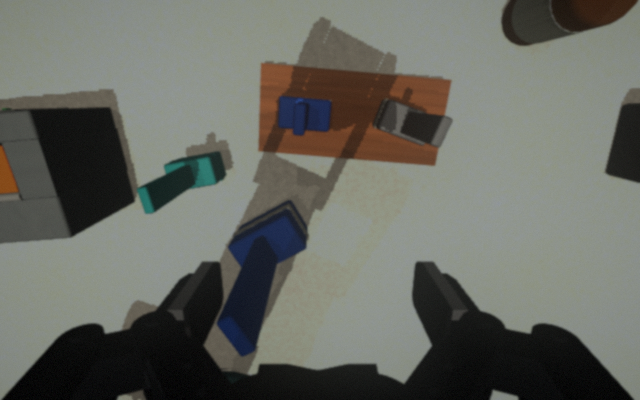

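```bash
cat >> h.py <<'E'
from scipy.optimize import minimize,least_squares
def box(x0,x1,y0,y1,z0,z1): return np.array([[x,y,z] for x in(x0,x1) for y in(y0,y1) for z in(z0,z1)])
def render(parts,p,K,V,S=4):
    c,s=np.cos(p[2]),np.sin(p[2]);M=np.array([[c,-s,0],[s,c,0],[0,0,1]]);im=np.zeros((400,640),np.uint8)
    for b in parts:
        q=proj(K,V,b@M.T+[p[0],p[1],0]);cv2.fillConvexPoly(im,np.round(cv2.convexHull(q.astype(np.float32))*16).astype(np.int32),1,cv2.LINE_8,4)
    return im
def fit(parts,mask,K,V,p0):
    m=cv2.GaussianBlur(mask.astype(np.float32),(0,0),1.2)
    def cost(v):
        r=cv2.GaussianBlur(render(parts,[p0[0]+v[0]*.01,p0[1]+v[1]*.01,p0[2]+v[2]*.1],K,V).astype(np.float32),(0,0),1.2);return ((r-m)**2).sum()
    best=min((minimize(cost,[a,b,c],method="Nelder-Mead",options=dict(initial_simplex=np.array([a,b,c])+np.vstack([np.zeros(3),np.eye(3)*.7]),xatol=1e-3,fatol=1e-2)) for a,b,c in((0,0,0),(.4,-.4,.8),(-.4,.4,-.8))),key=lambda r:r.fun)
    v=best.x;p=[p0[0]+v[0]*.01,p0[1]+v[1]*.01,p0[2]+v[2]*.1]
    r=render(parts,p,K,V)>0;return np.round(p,4),round((r&(mask>0)).sum()/(r|(mask>0)).sum(),3)
cart=lambda z:[box(-.018,.018,-.03,.03,z+.022,z+.072),box(-.013,.013,-.005,.005,z+.072,z+.182)]
E
python3 - <<'E'
from h import *
im=cv2.imread("pics/w1.png");K,V=cam("wrist")
hsv=cv2.cvtColor(im,cv2.COLOR_BGR2HSV)
blue=cv2.inRange(hsv,(105,110,25),(130,255,255))
roi=np.zeros_like(blue);roi[85:145,265:345]=1
d=[x for x in manip.silhouettes("wrist","new_cartridge") if x["bbox"][1]<140 and x["bbox"][0]>270][0]["pixels"]
print((blue*roi>0).sum(),d.sum(),K.tolist())
print("net",fit(cart(.008),d,K,V,[.545,-.164,-.07]));
# top view check with blue mask
t=cv2.imread("pics/top0.png");b2=[x for x in manip.silhouettes("top","new_cartridge")] if 0 else None
print("color",fit(cart(.008),(blue*roi>0),K,V,[.545,-.164,-.07]))
# stand corners
for u in((262,63),(451,80),(436,165),(259,150)): print(ray(K,V,u,.03).round(4))
# big blue handle top: triangulate scene (363,106) & wrist approx (235,345)
Ks,Vs=cam("scene")
for z in(.2,.23,.25,.27,.3,.33): print(z,ray(Ks,Vs,(363,106),z).round(3),ray(K,V,(235,340),z).round(3))
E
```

```text
1483 1774 [[327.7634640366281, 0.0, 317.28556195201986], [0.0, 327.7634640366281, 202.58284326912104], [0.0, 0.0, 1.0]]
net (array([ 0.548 , -0.1639, -0.0991]), np.float64(0.96))
color (array([ 0.5483, -0.1634, -0.072 ]), np.float64(0.81))
[ 0.6078 -0.1114  0.03  ]
[ 0.5829 -0.3483  0.03  ]
[ 0.4746 -0.3388  0.03  ]
[ 0.5001 -0.0996  0.03  ]
0.2 [ 0.317 -0.201  0.2  ] [ 0.336 -0.092  0.2  ]
0.23 [ 0.351 -0.16   0.23 ] [ 0.361 -0.102  0.23 ]
0.25 [ 0.373 -0.133  0.25 ] [ 0.378 -0.108  0.25 ]
0.27 [ 0.396 -0.106  0.27 ] [ 0.395 -0.115  0.27 ]
0.3 [ 0.429 -0.065  0.3  ] [ 0.42  -0.124  0.3  ]
0.33 [ 0.463 -0.024  0.33 ] [ 0.445 -0.134  0.33 ]
```

Emit:
jog_arm:
  plan: [0.77,-0.2,0,0,0,0.37,0.77,-0.2,0,0,0,0.37,0,0,0.8,0,0,0,0,0,0.8,0,0,0,0,0,0,0,0,0]

```text
t: 2.77
tool_pos: [0.5451, -0.164, 0.2532]
tool_rot: [-0.003, 0.999, -0.05, -0.009]
force: [-0.5, -0.3, -3.6]
finger_gap: 1.0
grip_force: 0.0
```

Emit:
jog_arm:
  plan: [0.07,0,0.7,0,0,0,0,0,0.7,0,0,0,0,0,0.7,0,0,0,0,0,0.4,0,0,0,0,0,0,0,0,0,0,0,0,0,0,0]

```text
t: 3.27
tool_pos: [0.5514, -0.1662, 0.1642]
tool_rot: [0.0, 0.999, -0.05, 0.0]
force: [0.4, -0.5, 0.8]
finger_gap: 1.004
grip_force: 0.0
```

```bash
python3 - <<'E'
from h import *
o=manip.get_obs();print(o["tool_pos"],o["tool_rot"])
im=manip.read_camera("wrist");cv2.imwrite("pics/w2.png",im)
E
```

```text
[ 0.55144205 -0.16624413  0.16423751] [ 4.39817000e-05  9.98726169e-01 -5.04582658e-02  1.68172149e-05]
```

View pics/w2.png

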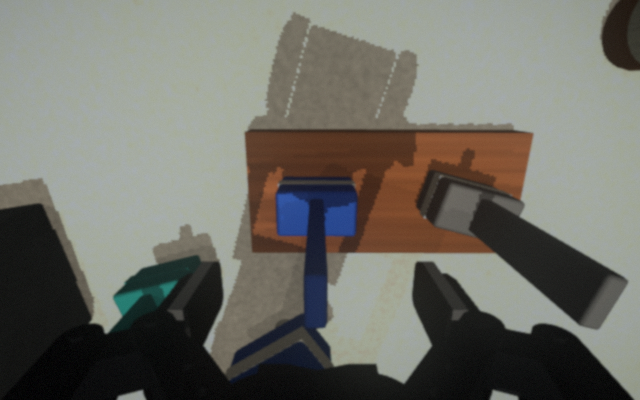

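The blue handle (tip near 316,320) stands between the open fingers. The grey spent handle (600,300) and the other parts are clear. I'll refine the fit before closing.

```bash
python3 - <<'E'
from h import *
K,V=cam("wrist")
L=[x for x in manip.silhouettes("wrist","new_cartridge")]
for x in L: print(round(x["conf"],2),np.round(x["bbox"]).tolist())
d=min(L,key=lambda x:abs(x["bbox"][0]-316)+abs(x["bbox"][1]-245))["pixels"]
print(fit(cart(.008),d,K,V,[.548,-.164,-.1]))
for u in((246,130),(532,132),(527,252),(254,252)): print(ray(K,V,u,.03).round(4))
E
```

```text
0.88 [316.0, 253.0, 81.0, 149.0]
0.79 [279.0, 349.0, 109.0, 69.0]
0.74 [155.0, 294.0, 94.0, 79.0]
(array([ 0.5476, -0.1637, -0.0888]), np.float64(0.939))
[ 0.6105 -0.1111  0.03  ]
[ 0.585  -0.3489  0.03  ]
[ 0.4737 -0.3545  0.03  ]
[ 0.4993 -0.1003  0.03  ]
```

Emit:
jog_arm:
  plan: [-0.1,-0.045,0.38,0,0,0,0,0,0,0,0,0,0,0,0,0,0,0]

```text
t: 3.62
tool_pos: [0.5479, -0.164, 0.1495]
tool_rot: [0.0, 0.999, -0.05, 0.001]
force: [0.2, -0.8, 0.0]
finger_gap: 0.998
grip_force: 0.0
```

Emit:
jog_arm:
  plan: [0,0,0,0,0,0,0,0,0,0,0,0,0,0,0,0,0,0,0,0,0,0,0,0,0,0,0,0,0,0,0,0,0,0,0,0,0,0,0,0,0,0,0,0,0,0,0,0]
  grip: 1

```text
t: 4.28
tool_pos: [0.5476, -0.1639, 0.1481]
tool_rot: [0.0, 0.999, -0.05, 0.0]
force: [0.0, -1.1, -0.2]
finger_gap: 0.114
grip_force: 59.9
```

Emit:
jog_arm:
  plan: [0,0,-0.5,0,0,0,0,0,-0.7,0,0,0,0,0,-1,0,0,0,0,0,-1,0,0,0,0,0,-1,0,0,0,0,0,-1,0,0,0,0,0,-0.8,0,0,0,0,0,0,0,0,0]

```text
t: 4.95
tool_pos: [0.5486, -0.1641, 0.3967]
tool_rot: [0.002, 0.999, -0.05, 0.007]
force: [-0.4, 0.2, 0.4]
finger_gap: 0.113
grip_force: 59.6
```

Emit:
jog_arm:
  plan: [-0.15,-0.45,0,0,0,0,-0.3,-0.9,0,0,0,0,-0.3,-0.9,0,0,0,0,-0.3,-0.9,0,0,0,0,-0.3,-0.9,0,0,0,0,-0.3,-0.9,0,0,0,0,-0.15,-0.7,0,0,0,0,0,0,0,0,0,-0.75,0,0,0,0,0,-0.75,0,0,0,0,0,0,0,0,0,0,0,0,0,0,0,0,0,0]

```text
t: 5.95
tool_pos: [0.4986, 0.0681, 0.3871]
tool_rot: [0.0, 1.0, 0.027, -0.001]
force: [-0.3, -0.0, -1.8]
finger_gap: 0.107
grip_force: 59.7
```

```bash
python3 - <<'E'
from h import *
o=manip.get_obs();print(o["tool_pos"],o["tool_rot"],o["force"],o["grip_force"])
im=manip.read_camera("wrist");cv2.imwrite("pics/w3.png",im)
for n in("unit","flap","new_cartridge"):
    for d in manip.silhouettes("wrist",n): print(n,round(d["conf"],2),np.round(d["bbox"]).tolist())
E
```

```text
[0.49859576 0.06808133 0.38711489] [ 3.47379802e-05  9.99632651e-01  2.70885181e-02 -8.79569264e-04] [-0.25268669 -0.02564275 -1.83276614] 59.728601574897766
unit 0.89 [220.0, 164.0, 158.0, 118.0]
unit 0.2 [48.0, 48.0, 80.0, 95.0]
flap 0.95 [220.0, 162.0, 80.0, 38.0]
new_cartridge 0.7 [318.0, 262.0, 89.0, 174.0]
new_cartridge 0.65 [454.0, 265.0, 118.0, 123.0]
```

View pics/w3.png

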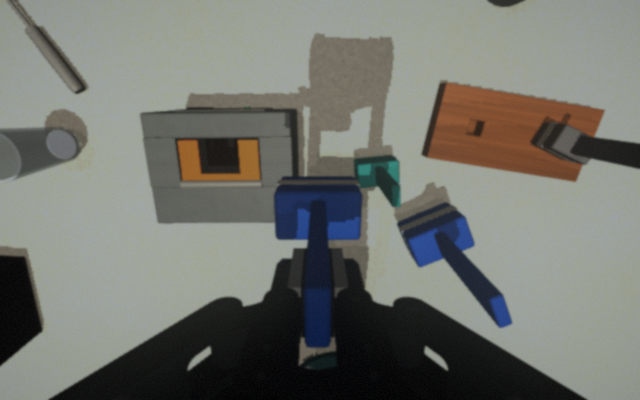

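The cartridge hangs straight in the grip (block at 318,208). The unit's top is at left, with the orange flap at 220,162 and its notch open away from the robot. Next I fit the flap and unit, and the cartridge in the hand.

```bash
python3 - <<'E'
from h import *
o=manip.get_obs();K,V=cam("wrist",o)
im=cv2.imread("pics/w3.png");hsv=cv2.cvtColor(im,cv2.COLOR_BGR2HSV)
org=(cv2.inRange(hsv,(8,150,60),(25,255,255))>0);org[:,300:]=0;org[:110]=0;org[220:]=0
print("org",org.sum())
z=.135
fl=[box(-.034,-.021,-.048,.048,z-.003,z),box(-.021,.020,-.048,-.024,z-.003,z),box(-.021,.020,.024,.048,z-.003,z)]
print("flap wrist",fit(fl,org,K,V,[.50,.186,.055]))
L=manip.silhouettes("wrist","flap");print("flap net",fit(fl,L[0]["pixels"],K,V,[.50,.186,.055]))
u=manip.silhouettes("wrist","unit")[0]["pixels"]
m=render([box(-.086,.052,-.088,.088,0,.136)],[.5,.186,.055],K,V)
# unit fit ignoring cartridge columns
def ufit(mask,K,V,cut):
    mask=mask.copy();mask[:,cut:]=0
    import h; old=h.render
    h.render=lambda *a:(lambda r:(r.__setitem__((slice(None),slice(cut,None)),0),r)[1])(old(*a))
    out=h.fit([box(-.086,.052,-.088,.088,0,.136)],mask,K,V,[.5,.186,.055]);h.render=old;return out
print("unit wrist",ufit(u,K,V,272))
t=cv2.imread("pics/top0.png");Kt,Vt=cam("top");h2=cv2.cvtColor(t,cv2.COLOR_BGR2HSV);ot=(cv2.inRange(h2,(8,120,40),(25,255,255))>0);ot[:,285:]=0;ot[:,:235]=0;ot[:205]=0;ot[240:]=0
print("flap top",fit(fl,ot,Kt,Vt,[.50,.186,.055]))
Ks,Vs=cam("scene");s=cv2.cvtColor(cv2.imread("pics/scene0.png"),cv2.COLOR_BGR2HSV);os_=(cv2.inRange(s,(8,150,60),(25,255,255))>0);b=np.zeros_like(os_);b[195:245,375:430]=1
print("flap scene",fit(fl,os_&b,Ks,Vs,[.50,.186,.055]))
c=manip.silhouettes("wrist","new_cartridge")[0]["pixels"];zc=o["tool_pos"][2]-.140
print("held",fit([cart(zc)[0]],c&(np.arange(400)[:,None]<240)&(np.arange(400)[:,None]>170),K,V,[o["tool_pos"][0],o["tool_pos"][1],.054]),fit(cart(zc),c,K,V,[o["tool_pos"][0],o["tool_pos"][1],.054]),o["tool_pos"])
for uv in((140,112),(298,108),(158,222)): print(ray(K,V,uv,.136).round(4))
E
```

```text
org 1916
flap wrist (array([0.5056, 0.1905, 0.0551]), np.float64(0.823))
flap net (array([0.5057, 0.1893, 0.0537]), np.float64(0.851))
unit wrist (array([0.5047, 0.188 , 0.0682]), np.float64(0.983))
flap top (array([0.5047, 0.1892, 0.0952]), np.float64(0.793))
flap scene (array([0.5024, 0.1868, 0.1038]), np.float64(0.74))
held (array([0.4989, 0.0693, 0.0569]), np.float64(0.937)) (array([0.4989, 0.0695, 0.0559]), np.float64(0.938)) [0.49873683 0.06793474 0.38787615]
[0.5498 0.2789 0.136 ]
[0.5645 0.0956 0.136 ]
[0.4135 0.2701 0.136 ]
```

Emit:
jog_arm:
  plan: [0.1,-0.75,0,0,0,-0.08,0.11,-0.75,0,0,0,0,0.1,-0.75,0,0,0,0,0,-0.74,0,0,0,0,0,0,0.8,0,0,0,0,0,0.8,0,0,0,0,0,0.7,0,0,0,0,0,0,0,0,0,0,0,0,0,0,0,0,0,0,0,0,0]

```text
t: 7.13
tool_pos: [0.5044, 0.1885, 0.2984]
tool_rot: [-0.0, 0.999, 0.032, 0.002]
force: [0.3, 0.4, -1.9]
finger_gap: 0.108
grip_force: 60.1
```

```bash
python3 - <<'E'
from h import *
import h
o=manip.get_obs();print(o["tool_pos"],o["tool_rot"],o["force"])
im=manip.read_camera("wrist");cv2.imwrite("pics/w4.png",im);K,V=cam("wrist",o)
U=[box(-.086,.052,-.088,.088,0,.136)]
c=manip.silhouettes("wrist","new_cartridge")
for d in c: print(round(d["conf"],2),np.round(d["bbox"]).tolist())
c=c[0]["pixels"];zc=o["tool_pos"][2]-.140
print("held",fit(cart(zc),c,K,V,[o["tool_pos"][0],o["tool_pos"][1],.06]))
u=manip.silhouettes("wrist","unit")[0]; print(np.round(u["bbox"]).tolist())
# fit with unit or cartridge union: ignore cartridge region and lower rows
ign=cv2.dilate(c.astype(np.uint8),np.ones((9,9)))>0; ign[230:]=1
old=h.render
h.render=lambda *a:old(*a)*(~ign)
print("unit",h.fit(U,u["pixels"]&~ign,K,V,[.505,.189,.062]))
cv2.imwrite("pics/w4s.png",cv2.addWeighted(im,1,np.dstack([u["pixels"]*0,u["pixels"]*80,u["pixels"]*0]).astype(np.uint8),1,0))
E
```

```text
[0.50441012 0.18850603 0.2984389 ] [-3.53860604e-04  9.99482147e-01  3.21296248e-02  1.73199618e-03] [ 0.34326047  0.36178718 -1.90696357]
0.76 [568.0, 299.0, 142.0, 120.0]
0.6 [319.0, 261.0, 92.0, 171.0]
0.51 [583.0, 148.0, 113.0, 107.0]
held (array([ 0.5703,  0.1928, -0.3002]), np.float64(0.0))
[320.0, 193.0, 192.0, 148.0]
unit (array([0.5016, 0.1895, 0.0649]), np.float64(0.758))
```

View pics/w4.png

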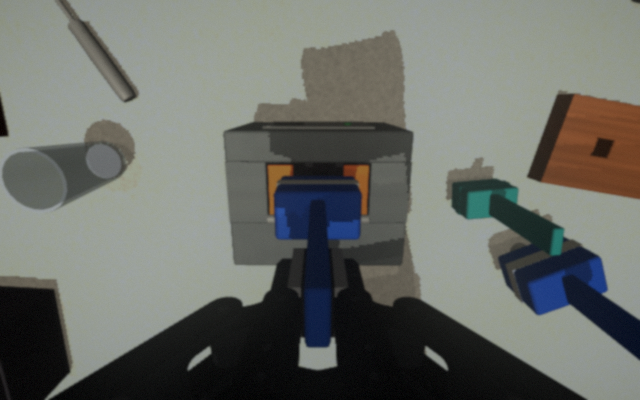

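```bash
python3 - <<'E'
from h import *
import h
o=manip.get_obs();K,V=cam("wrist",o);im=cv2.imread("pics/w4.png")
for u in((223,130),(413,131),(406,265),(234,265),(267,163),(370,163)): print(u,ray(K,V,u,.136).round(4))
c=[d for d in manip.silhouettes("wrist","new_cartridge") if abs(d["bbox"][0]-319)<20][0]["pixels"];zc=o["tool_pos"][2]-.140
print("held",fit(cart(zc),c,K,V,[*o["tool_pos"][:2],.06]),o["tool_pos"])
hsv=cv2.cvtColor(im,cv2.COLOR_BGR2HSV);org=(cv2.inRange(hsv,(8,150,60),(25,255,255))>0);org[:,:250]=0;org[:,385:]=0
z=.135;fl=[box(-.034,-.021,-.048,.048,z-.003,z),box(-.021,.020,-.048,-.024,z-.003,z),box(-.021,.020,.024,.048,z-.003,z)]
ign=cv2.dilate(c.astype(np.uint8),np.ones((9,9)))>0;old=h.render;h.render=lambda *a:old(*a)*(~ign)
print("flap",h.fit(fl,org&~ign,K,V,[.505,.189,.062]))
g=[d for d in manip.silhouettes("wrist","unit")];
ign=ign|(np.arange(400)[:,None]>258)|((np.abs(np.arange(640)-319)<60)[None]&(np.arange(400)[:,None]>150))
um=g[0]["pixels"]&~ign
print("unit",h.fit([box(-.086,.052,-.088,.088,0,.136)],um,K,V,[.505,.189,.062]))
E
```

```text
(223, 130) [0.5499 0.2802 0.136 ]
(413, 131) [0.5604 0.1059 0.136 ]
(406, 265) [0.4242 0.0926 0.136 ]
(234, 265) [0.4124 0.2714 0.136 ]
(267, 163) [0.5219 0.2392 0.136 ]
(370, 163) [0.5283 0.142  0.136 ]
held (array([0.5056, 0.1903, 0.0646]), np.float64(0.953)) [0.50487041 0.18857885 0.29966838]
flap (array([0.5026, 0.1896, 0.0627]), np.float64(0.923))
unit (array([0.5028, 0.1896, 0.0637]), np.float64(0.982))
```

Emit:
jog_arm:
  plan: [-0.06,0,0.3,0,0,0,0,0,0.4,0,0,0,0,0,0.4,0,0,0,0,0,0.4,0,0,0,0,0,0.4,0,0,0,0,0,0.4,0,0,0,0,0,0.4,0,0,0,0,0,0.3,0,0,0,0,0,0,0,0,0,0,0,0,0,0,0]

```text
t: 8.22
tool_pos: [0.5018, 0.1882, 0.176]
tool_rot: [0.0, 0.999, 0.032, 0.001]
force: [3.0, 0.2, -3.4]
finger_gap: 0.11
grip_force: 60.0
```

Emit:
jog_arm:
  plan: [0,0,0.1,0,0,0,0,0,0.1,0,0,0,0,0,0,0,0,0,0,0,0,0,0,0]

```text
t: 8.55
tool_pos: [0.5022, 0.1885, 0.1693]
tool_rot: [-0.0, 0.999, 0.032, 0.002]
force: [4.1, -0.0, -0.7]
finger_gap: 0.109
grip_force: 60.8
```

Emit:
jog_arm:
  plan: [0,0,-0.15,0,0,0,0,-0.07,0,0,0,0,0,0,0.1,0,0,0,0,0,0.07,0,0,0,0,0,0,0,0,0,0,0,0,0,0,0]

```text
t: 9.05
tool_pos: [0.5014, 0.1914, 0.1683]
tool_rot: [-0.0, 0.999, 0.032, 0.001]
force: [2.6, 0.5, 3.7]
finger_gap: 0.105
grip_force: 61.2
```

Emit:
jog_arm:
  plan: [0,0,-0.15,0,0,0,0,-0.07,0,0,0,0,0,0,0.1,0,0,0,0,0,0.05,0,0,0,0,0,0,0,0,0,0,0,0,0,0,0]

```text
t: 9.55
tool_pos: [0.5011, 0.1942, 0.1682]
tool_rot: [-0.0, 0.999, 0.032, 0.001]
force: [1.7, -0.3, 4.4]
finger_gap: 0.109
grip_force: 61.3
```

Emit:
jog_arm:
  plan: [0,0,-0.15,0,0,0,0,-0.065,0,0,0,0,0,0,0.1,0,0,0,0,0,0.05,0,0,0,0,0,0,0,0,0,0,0,0,0,0,0]

```text
t: 10.05
tool_pos: [0.5009, 0.1968, 0.1681]
tool_rot: [-0.0, 0.999, 0.032, 0.001]
force: [1.5, 1.1, 4.1]
finger_gap: 0.11
grip_force: 61.3
```

Emit:
jog_arm:
  plan: [0,0,-0.15,0,0,0,0,-0.065,0,0,0,0,0,0,0.1,0,0,0,0,0,0.05,0,0,0,0,0,0,0,0,0,0,0,0,0,0,0]

```text
t: 10.55
tool_pos: [0.5007, 0.1994, 0.1681]
tool_rot: [-0.0, 0.999, 0.032, 0.001]
force: [2.4, -0.1, 4.9]
finger_gap: 0.108
grip_force: 61.3
```

Emit:
jog_arm:
  plan: [0,0,-0.15,0,0,0,0,-0.065,0,0,0,0,0,0,0.1,0,0,0,0,0,0.05,0,0,0,0,0,0,0,0,0,0,0,0,0,0,0]

```text
t: 11.05
tool_pos: [0.5005, 0.202, 0.1681]
tool_rot: [-0.0, 0.999, 0.032, 0.001]
force: [2.1, 0.2, 4.5]
finger_gap: 0.11
grip_force: 61.4
```

Emit:
jog_arm:
  plan: [0,0,-0.15,0,0,0,0,-0.06,0,0,0,0,0,0,0.1,0,0,0,0,0,0.05,0,0,0,0,0,0,0,0,0,0,0,0,0,0,0]

```text
t: 11.55
tool_pos: [0.5004, 0.2043, 0.1681]
tool_rot: [-0.0, 0.999, 0.032, 0.001]
force: [2.7, 0.5, 4.4]
finger_gap: 0.107
grip_force: 61.4
```

Emit:
jog_arm:
  plan: [0,0,-0.15,0,0,0,0,0.25,0,0,0,0,0,0.2,0,0,0,0,0,0,0.1,0,0,0,0,0,0.05,0,0,0,0,0,0,0,0,0,0,0,0,0,0,0]

```text
t: 12.13
tool_pos: [0.501, 0.1855, 0.1662]
tool_rot: [0.001, 0.999, 0.032, -0.001]
force: [3.4, -1.1, -4.1]
finger_gap: 0.108
grip_force: 60.1
```

Emit:
jog_arm:
  plan: [0,0,-0.15,0,0,0,0,0.06,0,0,0,0,0,0,0.1,0,0,0,0,0,0.05,0,0,0,0,0,0,0,0,0,0,0,0,0,0,0]

```text
t: 12.63
tool_pos: [0.5013, 0.1838, 0.167]
tool_rot: [0.0, 0.999, 0.032, -0.0]
force: [3.1, 1.4, -2.7]
finger_gap: 0.109
grip_force: 60.4
```

Emit:
jog_arm:
  plan: [0,0,0.1,0,0,0,0,0,0,0,0,0,0,0,0,0,0,0]

```text
t: 12.88
tool_pos: [0.5013, 0.1837, 0.1627]
tool_rot: [0.0, 0.999, 0.032, -0.0]
force: [3.0, 0.4, -2.8]
finger_gap: 0.107
grip_force: 60.3
```

Emit:
jog_arm:
  plan: [0,0,0.15,0,0,0,0,0,0.12,0,0,0,0,0,0,0,0,0,0,0,0,0,0,0]

```text
t: 13.22
tool_pos: [0.5011, 0.1836, 0.1513]
tool_rot: [0.0, 0.999, 0.032, -0.001]
force: [3.6, 0.7, -4.8]
finger_gap: 0.105
grip_force: 60.1
```

Emit:
jog_arm:
  plan: [0,0,0.06,0,0,0,0,0,0.04,0,0,0,0,0,0,0,0,0,0,0,0,0,0,0]

```text
t: 13.55
tool_pos: [0.5006, 0.1836, 0.1481]
tool_rot: [0.0, 0.999, 0.032, -0.001]
force: [-0.3, -0.4, -3.1]
finger_gap: 0.112
grip_force: 60.5
```

Emit:
jog_arm:
  plan: [0,0,0.04,0,0,0,0,0,0,0,0,0,0,0,0,0,0,0]

```text
t: 13.8
tool_pos: [0.501, 0.1837, 0.1473]
tool_rot: [0.0, 0.999, 0.032, -0.001]
force: [-2.8, 0.4, 0.4]
finger_gap: 0.107
grip_force: 60.8
```

```bash
python3 - <<'E'
from h import *
a=[cv2.resize(manip.read_camera("scene")[170:290,340:470],None,fx=3,fy=3),cv2.resize(manip.read_camera("wrist"),(576,360))[:,100:476]]
cv2.imwrite("pics/c5.png",np.hstack(a))
E
```

```text
(no output)
```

View pics/c5.png

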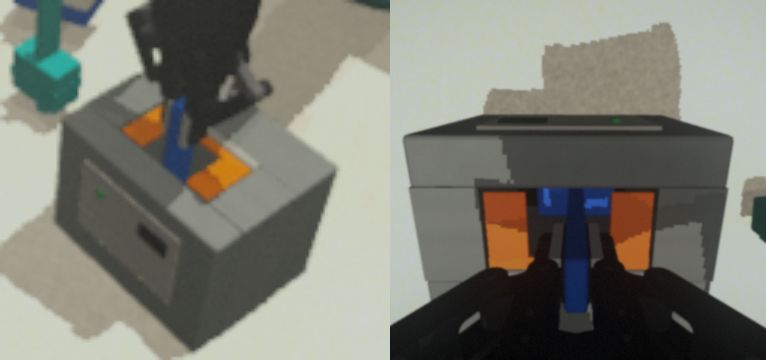

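The flap is shut around the handle, with the blue block below it. I'll press lightly once more to be sure it is home, then release.

Emit:
jog_arm:
  plan: [0,0,0.03,0,0,0,0,0,0,0,0,0,0,0,0,0,0,0]

```text
t: 14.15
tool_pos: [0.5013, 0.1837, 0.1463]
tool_rot: [0.0, 0.999, 0.032, -0.0]
force: [-3.8, -0.6, 5.2]
finger_gap: 0.108
grip_force: 61.4
```

Emit:
jog_arm:
  plan: [0,0,0,0,0,0,0,0,0,0,0,0,0,0,0,0,0,0,0,0,0,0,0,0,0,0,0,0,0,0,0,0,0,0,0,0]
  grip: -1

```text
t: 14.65
tool_pos: [0.5016, 0.1837, 0.1455]
tool_rot: [0.0, 0.999, 0.032, 0.0]
force: [-0.2, 0.2, -1.0]
finger_gap: 0.944
grip_force: 0.0
```

Emit:
jog_arm:
  plan: [0,0,-0.3,0,0,0,0,0,-0.5,0,0,0,0,0,-0.8,0,0,0,0,0,-0.8,0,0,0,0,0,-0.8,0,0,0,0,0,0,0,0,0,0,0,0,0,0,0]

```text
t: 15.23
tool_pos: [0.5028, 0.1841, 0.2779]
tool_rot: [-0.001, 0.999, 0.032, 0.004]
force: [0.3, 0.3, -0.9]
finger_gap: 0.998
grip_force: 0.0
```

```bash
python3 - <<'E'
from h import *
a=[cv2.resize(manip.read_camera("scene")[90:290,270:470],None,fx=1.8,fy=1.8),cv2.resize(manip.read_camera("wrist"),(576,360))[:,100:516]]
cv2.imwrite("pics/c6.png",np.hstack(a))
o=manip.get_obs();K,V=cam("wrist",o)
for d in manip.silhouettes("wrist","new_cartridge"): print(np.round(d["bbox"]).tolist(),[fit([cart(z)[1]],d["pixels"]&(np.arange(400)[:,None]>0),K,V,[.503,.185,.063]) for z in(.008,)])
E
```

```text
[316.0, 195.0, 59.0, 64.0] [(array([ 0.5111,  0.1816, -0.7305]), np.float64(0.502))]
[571.0, 303.0, 137.0, 115.0] [(array([0.5643, 0.1884, 0.0616]), np.float64(0.0))]
[517.0, 223.0, 125.0, 83.0] [(array([0.5643, 0.1884, 0.0616]), np.float64(0.0))]
```

View pics/c6.png

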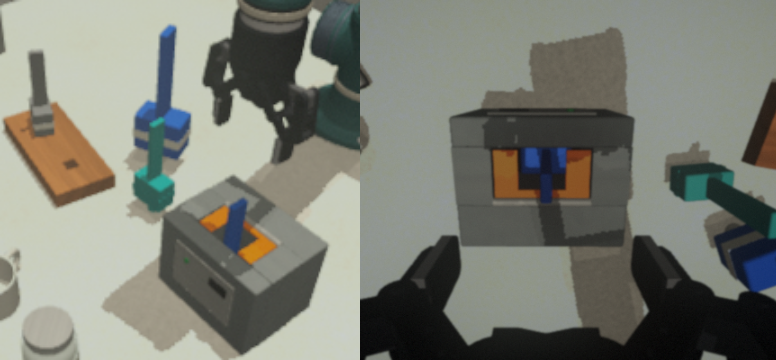

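The cartridge is seated upright, the flap is level and shut around the handle, and the gripper is clear. Everything else is in its place.

```bash
python3 -c "
from station import manip
print(manip.sign_off())"
```

```text
the job is handed in; nothing more can be done
None
```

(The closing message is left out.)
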